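# Weigh a batch of cut base plates on the bench scale

## Task

Clear the square-tube offcut off the scale pan into the shallow tray, and with the pan empty press the round zero key of the console just until it clicks, not down to its stop. Then stack all the steel plates lying on the table flat and squarely on the rectangle marked on the pan, in one flush pile, and press the square record key just until it clicks, again no further. Leave the pile standing square, both keys up, and the tape roll and the bracket undisturbed.

Things in the scene. Friction and masses are not known exactly. Their poses are not given: they have to be found in the camera images.
- scale: Fixed bench scale: black base and a flat grey pan 160 (x) x 210 (y) x 8 mm whose top is 60 mm above the table. Origin on the table under the pan's centre; y along the pan's long side, z up.
- pan_center (a point): Centre of the pan's top face, 60 mm above the table. A white outline 60 x 100 mm around it (100 mm along the scale's y) marks where the pile goes.
- console: Fixed grey indicator box 110 (x) x 170 (y) x 50 mm with a dark display on its +x half and two white dome keys on its -x half. Origin at the centre of its underside, z up. It may stand at either of two places at the right, swapped with the tray.
- zero_key_top (a point): Middle of the top face of the round zero key (34 mm diameter, standing 13 mm proud of the console, its top 63 mm above the table when up), at x -18, y +40 mm in the console's frame; moves with the key. Pressed straight down.
- zero_key (a joint): Travel of the round zero key in m, 0 up, 0.008 at its stop. Dome key: the resistance starts near 1 N, rises to a peak of about 6 N at 2.4 mm, falls to about 3 N at 4.7 mm (the click), then rises again past 6 N at 6.2 mm to its stop. It counts as clicked from 3.0 mm on, held 0.1 s, and as pushed too far beyond 6.4 mm. It springs back when let go.
- record_key_top (a point): Middle of the top face of the square record key (34 x 34 mm, its top 63 mm above the table when up), at x -18, y -40 mm in the console's frame; moves with the key.
- record_key (a joint): Travel of the square record key in m; behaves just like the zero key.
- tray: Fixed shallow open grey tray for scrap, 120 (x) x 170 (y) x 35 mm, walls 4 mm, floor 4 mm thick. Origin at the centre of its underside, z up.
- offcut: Loose square steel tube offcut, 40 x 40 mm section, 80 mm long along its y, about 0.3 kg, lying on the pan at the start. Origin at its centre (20 mm above what it lies on).
- plate1: Loose flat steel plate with two drilled holes, 60 (x) x 100 (y) x 10 mm, about 0.5 kg, lying on the table; 3 to 5 such plates are there, all alike. Origin at the centre of its underside.
- plate2: Loose flat steel plate with two drilled holes, 60 (x) x 100 (y) x 10 mm, about 0.5 kg, lying on the table; 3 to 5 such plates are there, all alike. Origin at the centre of its underside.
- plate3: Loose flat steel plate with two drilled holes, 60 (x) x 100 (y) x 10 mm, about 0.5 kg, lying on the table; 3 to 5 such plates are there, all alike. Origin at the centre of its underside.
- plate4: Loose flat steel plate with two drilled holes, 60 (x) x 100 (y) x 10 mm, about 0.5 kg, lying on the table; 3 to 5 such plates are there, all alike. Origin at the centre of its underside.
- plate5: Loose flat steel plate with two drilled holes, 60 (x) x 100 (y) x 10 mm, about 0.5 kg, lying on the table; 3 to 5 such plates are there, all alike. Origin at the centre of its underside.
- tape_roll: Bystander: grey roll 100 mm across, 50 mm high, behind the scale. Origin at the centre of its underside.
- bracket: Bystander: steel bracket, a 60 x 180 mm base with two upright square tubes, 76 mm high. Origin at the centre of its underside.

How it is judged:
By the outcome, as a careful person would: the job done as asked, in the order asked, and still so for the second after the job is handed in, with the robot touching nothing.
Of plate1, plate2, plate3, plate4, plate5 only 3 to 5 are there at a start; the rules pass over those that are not, and their reading is None.
At some moment in a run one of plate1, plate2, plate3, plate4, plate5, offcut may be knocked a few centimetres aside while the robot is not near it.
Once in a run the grip may slacken for a moment while it holds something.
It also fails if it takes over 210 s, if anything falls off the work surface, if the arm or the gripper's body presses on something with over 40 N, if the wrist force passes 120 N, or if a joint passes its speed limit or range.

## Robot

A 7-joint arm with a two-finger parallel gripper is mounted at the origin on the work surface. World frame = base frame: x ahead of the robot, y to its left, z up, the work surface at z = 0. Lengths are in m, angles in rad, forces in N, time in s.
With the tool pointing down it reaches from about 0.35 to 0.775 m from the base axis. Payload 3.1 kg.
Tool frame: the origin (TCP) lies on the centre line of the jaws, within the pads' length; the fingertips stand 22 mm ahead of it and the grasp point (between the pads) lies 3 mm ahead of it; z points along the fingers, y is the line along which they close (so a half turn about z gives the same grasp; the last joint's range is limited). The gripper opens to 85 mm and grips with 20 to 120 N. Pads are 22 mm wide; open, the fingers measure 114 mm over their backs; the gripper's body (76 mm by 85 mm) begins 54 mm behind the grasp point. The pads swing forward as they close: fully open they stand 13 mm farther back than shut.
Start: joints at [-1.364, 0.311, 0.014, 1.512, -0.004, 1.319, -0.027], TCP at [0.135, 0.533, 0.253] pointing down, gripper open.
Joint ranges: [-2.7, 2.7], [-0.3, 1.91], [-1.27, 1.3], [0.12, 2.57], [-1.44, 4.58], [0.2, 2.03], [-3.05, 3.05]. Speed limits (rad/s): [2.79, 2.79, 3.14, 3.14, 3.14, 3.14, 3.14].

## Interface

Orientations are given as a unit quaternion [x, y, z, w].
In Python, from cell import r gives the robot as it stands.
- The arm moves only by the tool play_rows, never from a script. Its argument "steps" is a list that holds one entry, the list of rows, each a list of 4 numbers: the shift along the tool's x, y, z in mm, then the turn about the tool's z in rad. In form: [[[tx, ty, tz, spin], ...]]. A call has 1 to 12 rows; each row shifts and turns the commanded pose from where the row before left it, along the tool's axes as they then stand; what a row does not reach is not made up. A row lasts 1/10 s, in which the tool goes at most 50 mm and 8.59 degrees, less where a joint would pass 70% of its speed; a pose out of reach is approached as far as the arm can. A call is refused whole if a number of a shift passes 50 or a number of a turn 0.15, either way. A call with a gripper value outside its range is refused whole. "jaw" is the opening, from -1 (shut) to 1 (fully open), set as the call begins (left out, the last holds). The fingers move at their own pace and stop on an object; "newtons" is the grip in N (left out, the last holds). Time passes only in rows, so rows that do not move let the fingers close. It gives the time, the measured TCP pose, the force, the opening and the grip force at its end, in the units of the state.
- r.sense(): the state, without advancing time (a new reading comes with each control period).
- r.grab_frame(name): name is "scene" or "top"; returns the picture (480x640x3 uint8, red, green, blue); there is no depth.
- r.camera_info(name): a dict with "fx", "fy", "cx", "cy" (pixels), "world_from_camera" (4x4, takes a point from camera to world coordinates). Camera axes: x right, y up, looking along -z (the intrinsics and any distortion apply to the point x, -y, -z); pixel columns grow to the right and rows downward; lengths in m; the calibration is good to about 2 mm. A picture is of the moment at which its call begins. camera_info takes no time and is no camera call.
- r.sign_off(): hands the job in; it is judged then, once.
The state is a dict: "time_s": time; "joint_positions": joint angles; "qd": joint speeds; "joint_efforts": joint torques, N m; "ee_pos": TCP position; "tcp_rot": TCP orientation; "force": force on the tool from outside, world axes, zero at the start; "torque": the same for the moment, N m; "finger_gap": finger opening in m; "gripper_force": force on a finger pad.
Only numpy, scipy, OpenCV 4.12 (cv2) and the standard library are available. Lean on these libraries where they do the work, as an engineer would, in place of code of your own. Each camera call takes 0.05 s, during which the arm holds its last target. There are 200 camera calls.

## Working session

There is one attempt and no reset: what is moved stays moved. The work goes in short steps, Python scripts to look and compute and a tool call to move; the robot and the scene stay as the last step left them, time stands still between calls to the robot, and variables do not carry over. Pictures are saved under pics/ and viewed, at most 14 in all, crops included, and the job is handed in when it is done.

Besides the shell and the picture viewer there is one more tool, called as name([rows], argument=value, ...), one row to a line, values as JSON. play_rows: Moves the arm, as the interface text tells. Its arguments: {"type":"object","properties":{"steps":{"type":"array","items":{"type":"array","items":{"type":"array","items":{"type":"number"}}}},"jaw":{"type":"number"},"newtons":{"type":"number"}},"required":["steps"]}

```bash
mkdir -p pics; ls
python3 - <<'E'
from cell import r
import cv2,numpy as np
s=r.sense()
print({k:np.round(s[k],3).tolist() for k in s})
for n in("scene","top"):
    c=r.camera_info(n); print(n,{k:np.round(v,4).tolist() if not isinstance(v,str) else v for k,v in c.items()})
    cv2.imwrite(f"pics/{n}0.png",r.grab_frame(n)[:,:,::-1])
E
```

```text
pics
{'time_s': 0.0, 'joint_positions': [-1.364, 0.312, 0.014, 1.513, -0.004, 1.319, -0.027], 'qd': [-0.003, -0.001, 0.001, 0.001, -0.002, -0.001, 0.0], 'joint_efforts': [0.0, -37.992, 0.146, -23.059, 0.012, 0.014, -0.0], 'ee_pos': [0.135, 0.532, 0.252], 'tcp_rot': [0.124, 0.992, -0.001, -0.0], 'force': [0.391, -1.119, 0.04], 'torque': [0.041, 0.002, 0.06], 'gripper_force': 0.0, 'finger_gap': 0.085}
scene {'fx': 480.4797, 'fy': 480.4797, 'cx': 321.6387, 'cy': 241.9018, 'world_from_camera': [[-0.0891, -0.8577, 0.5064, 1.0908], [0.9959, -0.0691, 0.0582, 0.0586], [-0.0149, 0.5095, 0.8603, 0.9871], [0.0, 0.0, 0.0, 1.0]]}
top {'fx': 513.6005, 'fy': 513.6005, 'cx': 322.2716, 'cy': 231.414, 'world_from_camera': [[0.0101, 0.9798, -0.1999, 0.3025], [-0.9999, 0.011, 0.0036, 0.0187], [0.0058, 0.1999, 0.9798, 1.2393], [0.0, 0.0, 0.0, 1.0]]}
```

View pics/top0.png

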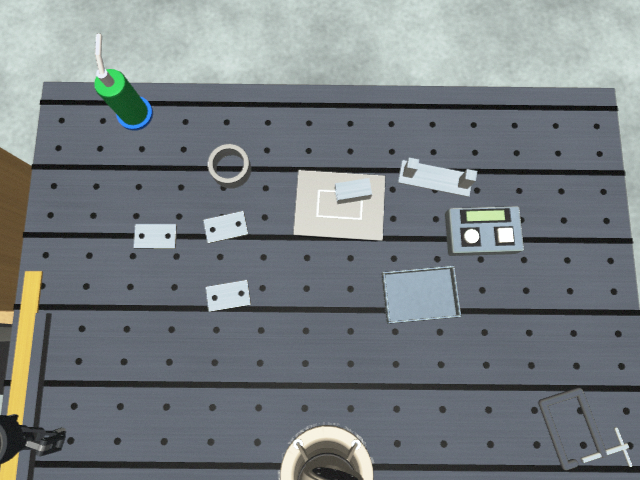

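View pics/scene0.png

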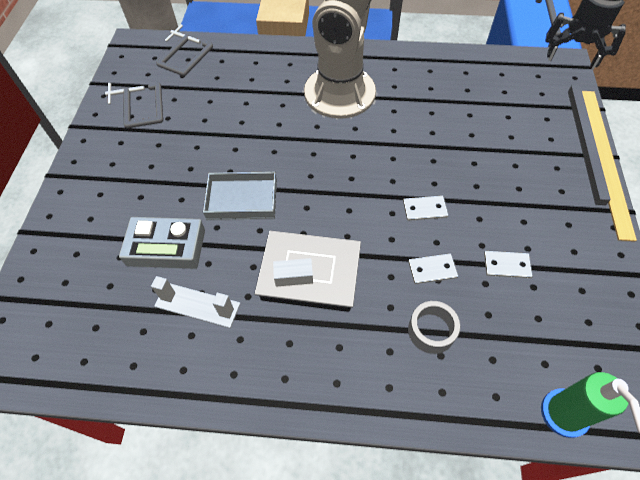

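```bash
cat > h.py <<'E'
from cell import r
import cv2,numpy as np
from scipy.optimize import minimize
CAM={n:r.camera_info(n) for n in("scene","top")}
def proj(n,P):
    c=CAM[n];M=np.linalg.inv(np.array(c["world_from_camera"]));p=np.atleast_2d(P)@M[:3,:3].T+M[:3,3]
    return np.c_[c["cx"]+c["fx"]*p[:,0]/-p[:,2],c["cy"]+c["fy"]*p[:,1]/p[:,2]]
def ray(n,uv,z):
    c=CAM[n];M=np.array(c["world_from_camera"]);d=M[:3,:3]@[(uv[0]-c["cx"])/c["fx"],-(uv[1]-c["cy"])/c["fy"],-1]
    return M[:3,3]+d*(z-M[2,3])/d[2]
def box(x,y,a,L,z0,z1):
    R=np.array([[np.cos(a),-np.sin(a)],[np.sin(a),np.cos(a)]])
    q=np.array([[i*L[0]/2,j*L[1]/2] for i in(-1,1) for j in(-1,1)])@R.T+[x,y]
    return np.r_[np.c_[q,[z0]*4],np.c_[q,[z1]*4]]
def fit(ims,p0,L,z0,z1,bg=100,fg=190,S=6,pad=14,cams=("top","scene")):
    """silhouette fit of a box in each camera, returns [x,y,yaw], residual"""
    tg=[]
    for n in cams:
        h=proj(n,box(*p0,L,z0,z1));o=np.floor(h.min(0)-pad).astype(int);e=np.ceil(h.max(0)+pad).astype(int)
        g=ims[n].min(2)[o[1]:e[1],o[0]:e[0]].astype(float)
        tg.append((n,o,np.clip((g-bg)/(fg-bg),0,1)))
    def cost(p):
        s=0
        for n,o,t in tg:
            h=proj(n,box(*p,L,z0,z1))-o
            hull=cv2.convexHull(((h+.5)*S-.5).astype(np.float32))
            m=np.zeros((t.shape[0]*S,t.shape[1]*S),np.uint8)
            cv2.fillPoly(m,[np.round(hull*16).astype(np.int32)],255,shift=4)
            s+=((cv2.resize(m,t.shape[::-1],interpolation=cv2.INTER_AREA)/255.-t)**2).sum()
        return s
    v=min((minimize(cost,p0,method="Nelder-Mead",options=dict(initial_simplex=np.array(p0)+np.array([[0,0,0],[.012,0,.05],[0,.012,-.05],[.005,.005,.2]])*k,xatol=1e-4,fatol=.01)) for k in(1,-1)),key=lambda v:v.fun)
    return v.x,v.fun
def grab(tag=None):
    ims={n:r.grab_frame(n) for n in("top","scene")}
    if tag:
        for n in ims: cv2.imwrite(f"pics/{tag}_{n}.png",ims[n][:,:,::-1])
    return ims
def to(x,y,z,a=None):
    """print tool-frame shift (mm) to a world point from measured pose; a = world angle wanted for tool y axis"""
    s=r.sense();q=s["tcp_rot"];from_=np.array(s["ee_pos"])
    from scipy.spatial.transform import Rotation as Q
    R=Q.from_quat(q).as_matrix();ya=np.arctan2(R[1,1],R[0,1]);sp=0
    if a is not None:
        d=(a-ya+np.pi/2)%np.pi-np.pi/2; sp=-d   # tool z down: spin + = world -
        print("ya %.3f spin %.3f  (alt %.3f) j7 %.2f"%(ya,sp,sp-np.sign(sp)*np.pi,s["joint_positions"][6]))
        c=Q.from_rotvec([0,0,d]).as_matrix()@R
        print("shift after spin",np.round(c.T@(np.array([x,y,z])-from_)*1000,1))
    print("shift now",np.round(R.T@(np.array([x,y,z])-from_)*1000,1),"pos",np.round(from_*1000,1),"tilt",np.round(R[:,2],4))
E
python3 - <<'E'
from h import *
im=grab("a")
for uv in((155,236),(226,227),(228,296)):
    p=ray("top",uv,.01); print("plate",np.round(fit(im,[p[0],p[1],0],(.06,.1),0,.01)[0],4),fit(im,[p[0],p[1],0],(.06,.1),0,.01)[1])
    for c in ("top","scene"): print(c,np.round(fit(im,[p[0],p[1],0],(.06,.1),0,.01,cams=(c,))[0],4))
p=ray("top",(340,205),.06)
for c in (("top","scene"),("top",),("scene",)): print("pan",fit(im,[p[0],p[1],0],(.16,.21),.052,.06,cams=c))
p=ray("top",(485,230),.05);print("console~",p, "zero",ray("top",(472,236),.063),"rec",ray("top",(506,236),.063),"tray",ray("top",(421,294),.035))
for u in((144,),): pass
t=im["top"][150:260,285:535];cv2.imwrite("pics/crop1.png",cv2.resize(t,None,fx=3.2,fy=3.2,interpolation=cv2.INTER_CUBIC)[:,:,::-1])
print(im["top"][236,150],im["top"][250,150],im["top"][225,310],im["top"][189,353])
E
```

```text
plate [0.5375 0.4244 0.007 ] 342.001951386219
top [0.5395 0.4243 0.0017]
scene [0.5349 0.4241 0.0221]
plate [0.5623 0.2527 0.2414] 308.3277530009825
top [0.5643 0.2525 0.2365]
scene [0.5597 0.2525 0.2382]
plate [0.3956 0.2389 0.1799] 284.5511465675595
top [0.3963 0.2386 0.1786]
scene [0.3912 0.2388 0.1909]
pan (array([ 0.60837102, -0.02578892, -0.05594153]), np.float64(845.7642761331113))
pan (array([ 0.610214  , -0.02561182, -0.05888721]), np.float64(217.6088329275065))
pan (array([ 0.60643418, -0.0264244 , -0.05429914]), np.float64(551.171821521637))
console~ [ 0.55288197 -0.37118024  0.05      ] zero [ 0.53547084 -0.33571398  0.063     ] rec [ 0.5363641  -0.41534632  0.063     ] tray [ 0.40146589 -0.2180592   0.035     ]
[206 219 226] [101 109 119] [218 218 209] [215 226 232]
```

View pics/crop1.png

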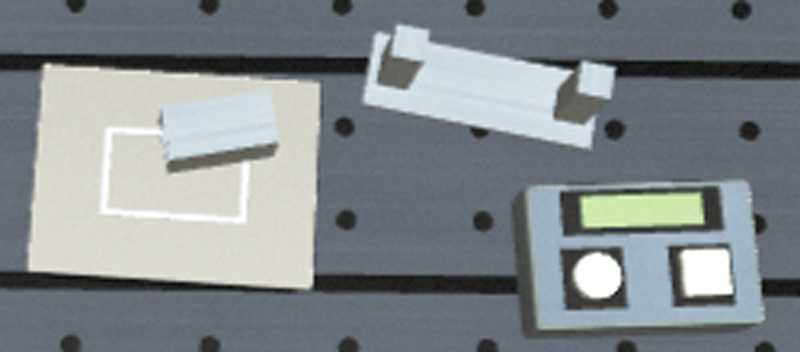

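```bash
sed -i 's/bg=100,fg=190/bg=135,fg=190/' h.py
python3 - <<'E'
from h import *
im={n:cv2.imread(f"pics/a_{n}.png")[:,:,::-1] for n in("top","scene")}
for uv in((155,236),(226,227),(228,296)):
    p=ray("top",uv,.01)
    for c in ("top",),("scene",): v=fit(im,[p[0],p[1],0.1],(.06,.1),0,.01,cams=c);print(c,np.round(v[0],4),v[1])
p=ray("top",(340,205),.06)
for c in (("top",),("scene",)): print("pan",fit(im,[p[0],p[1],0],(.16,.21),.052,.06,cams=c))
cr=np.array([[160,107],[270,91],[277,145],[168,160]])/3.2+[285,150]-.34
w=np.array([ray("top",u,.1) for u in cr]);print("offcut",w.mean(0),np.round(w,3))
d=w[1]-w[0]+w[2]-w[3];print("long axis ang",np.arctan2(d[1],d[0]),np.linalg.norm(d)/2)
o=np.array([[108,129],[249,137],[242,220],[103,212]])/3.2+[285,150]-.34
o=np.array([ray("top",u,.06) for u in o]);print("outline ctr",o.mean(0),[np.linalg.norm(o[i]-o[i-1]) for i in range(4)])
for n,u in("z",(597,275)),("r",(707,272)): print(n,ray("top",np.array(u)/3.2+[285,150]-.34,.063))
g=im["top"].min(2);
for n,(x,y) in dict(z=(472,236),r=(506,236)).items():
    m=np.clip((g[y-12:y+13,x-12:x+13].astype(float)-215)/30,0,1);k=np.mgrid[y-12:y+13,x-12:x+13]
    print(n,ray("top",((m*k[1]).sum()/m.sum(),(m*k[0]).sum()/m.sum()),.063),m.sum())
to(w.mean(0)[0],w.mean(0)[1],.2,np.arctan2(d[1],d[0])+np.pi/2)
E
```

```text
('top',) [0.5395 0.4243 0.0103] 106.6248503277506
('scene',) [0.535  0.4241 0.0138] 116.63855313118604
('top',) [0.5643 0.2524 0.2384] 94.85758687853686
('scene',) [0.5599 0.2521 0.2407] 101.1873870507529
('top',) [0.3964 0.239  0.1808] 85.30605749219148
('scene',) [0.3911 0.2386 0.1866] 103.09064206074585
pan (array([ 0.60946433, -0.02574864, -0.05169106]), np.float64(284.17150212410354))
pan (array([ 0.60627747, -0.02668732, -0.05566637]), np.float64(425.2735067567782))
offcut [ 0.63560564 -0.05538139  0.1       ] [[ 0.649 -0.013  0.1  ]
 [ 0.662 -0.092  0.1  ]
 [ 0.622 -0.097  0.1  ]
 [ 0.61  -0.019  0.1  ]]
long axis ang -1.4134270618977138 0.07986379915745026
outline ctr [ 0.60953607 -0.02583543  0.06      ] [np.float64(0.06356872226284452), np.float64(0.10510976635449501), np.float64(0.0636735921271585), np.float64(0.10254785384257305)]
z [ 0.53640953 -0.33393969  0.063     ]
r [ 0.53954952 -0.41459933  0.063     ]
z [ 0.53610603 -0.33474005  0.063     ] 149.4
r [ 0.53978298 -0.41457544  0.063     ] 192.76666666666665
ya 1.322 spin 1.165  (alt -1.977) j7 -0.03
shift after spin [-659.2  402.    52. ]
shift now [-629.7 -446.7   53.3] pos [135.3 532.7 252.6] tilt [-3.0e-04 -1.5e-03 -1.0e+00]
```

play_rows([
  [[0, 0, 0, 0.1456], [0, 0, 0, 0.1456], [0, 0, 0, 0.1456], [0, 0, 0, 0.1456], [0, 0, 0, 0.1456], [0, 0, 0, 0.1456], [0, 0, 0, 0.1456], [0, 0, 0, 0.1456], [-33, 20, 0, 0], [-33, 20, 0, 0], [-33, 20, 0, 0], [-33, 20, 0, 0]],
], jaw=1, newtons=60)

```text
time_s: 1.4
ee_pos: [0.2358, 0.4139, 0.2531]
tcp_rot: [0.649, 0.761, -0.0, 0.0]
force: [0.7, 0.4, 0.6]
finger_gap: 0.0855
gripper_force: 0.0
```

play_rows([
  [[-33, 20, 0, 0], [-33, 20, 0, 0], [-33, 20, 0, 0], [-33, 20, 0, 0], [-33, 20, 0, 0], [-33, 20, 0, 0], [-33, 20, 0, 0], [-33, 20, 0, 0], [-33, 20, 0, 0], [-33, 20, 0, 0], [-33, 20, 0, 0], [-33, 20, 0, 0]],
])

```text
time_s: 2.6
ee_pos: [0.5348, 0.0607, 0.2531]
tcp_rot: [0.649, 0.761, 0.0, -0.0]
force: [0.1, 0.0, 0.1]
finger_gap: 0.0856
gripper_force: 0.0
```

play_rows([
  [[-33, 20, 10, 0], [-33, 20, 10, 0], [-33, 20, 10, 0], [-33, 20, 10, 0], [0, 0, 0, 0], [0, 0, 0, 0]],
])

```text
time_s: 3.2
ee_pos: [0.6335, -0.0571, 0.2122]
tcp_rot: [0.65, 0.76, -0.001, -0.001]
force: [0.6, 1.1, 0.8]
finger_gap: 0.0854
gripper_force: 0.0
```

Run:
```python
from h import *
to(.6356,-.0554,.090,.157)
im=grab("b")
t=im["top"][140:260,285:400];cv2.imwrite("pics/crop2.png",cv2.resize(t,None,fx=4,fy=4,interpolation=cv2.INTER_CUBIC)[:,:,::-1])
```

```text
ya 0.155 spin -0.002  (alt 3.140) j7 0.46
shift after spin [  1.3   2.6 122.2]
shift now [  1.3   2.6 122.2] pos [633.5 -57.1 212.2] tilt [-2.2e-03 -2.0e-04 -1.0e+00]
```

View pics/b_scene.png

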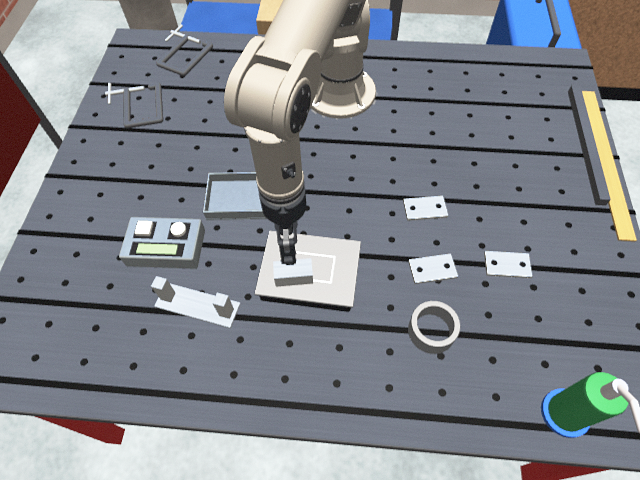

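play_rows([
  [[1, 2, 30, 0], [0, 0, 30, 0], [0, 0, 30, 0], [0, 0, 20, 0], [0, 0, 12, 0], [0, 0, 0, 0]],
])

```text
time_s: 3.9
ee_pos: [0.6345, -0.0527, 0.0902]
tcp_rot: [0.649, 0.761, -0.0, -0.002]
force: [-1.2, 0.2, -0.2]
finger_gap: 0.0853
gripper_force: 0.0
```

play_rows([
  [[0, 0, 0, 0], [0, 0, 0, 0], [0, 0, 0, 0], [0, 0, 0, 0], [0, 0, 0, 0], [0, 0, 0, 0], [0, 0, 0, 0], [0, 0, 0, 0], [0, 0, 0, 0], [0, 0, 0, 0]],
], jaw=-1, newtons=60)

```text
time_s: 4.9
ee_pos: [0.6368, -0.0551, 0.093]
tcp_rot: [0.649, 0.76, 0.001, 0.001]
force: [-0.3, 0.1, 5.5]
finger_gap: 0.0392
gripper_force: 62.5
```

Run:
```python
from h import *
print(r.sense()["finger_gap"],r.sense()["gripper_force"])
im={n:cv2.imread(f"pics/a_{n}.png")[:,:,::-1] for n in("top","scene")}
t=im["top"]
for n,cs in dict(top=[(383,270),(453,266),(460,315),(388,322)]).items():
    w=np.array([ray(n,u,.035) for u in cs]);print(np.round(w,3),w.mean(0))
to(.395,-.215,.2,-.05)
```

```text
0.0392180883900408 62.453056275844574
[[ 0.457 -0.13   0.035]
 [ 0.468 -0.296  0.035]
 [ 0.354 -0.307  0.035]
 [ 0.336 -0.14   0.035]] [ 0.40379797 -0.2181784   0.035     ]
ya 0.157 spin 0.207  (alt -2.934) j7 0.51
shift after spin [-171.8 -233.2 -107.6]
shift now [-120.1 -263.5 -107.7] pos [636.8 -55.1  93. ] tilt [ 2.9e-03 -1.0e-04 -1.0e+00]
```

play_rows([
  [[0, 0, -10, 0], [0, 0, -25, 0], [0, 0, -35, 0], [0, 0, -30, 0], [-15, -30, 0, 0], [-15, -32, 0, 0], [-16, -33, 0, 0], [-16, -33, 0, 0], [-16, -33, 0, 0], [-16, -33, 0, 0], [-15, -32, 0, 0], [-15, -30, 0, 0]],
])

```text
time_s: 6.1
ee_pos: [0.3998, -0.2179, 0.1908]
tcp_rot: [0.65, 0.76, -0.0, -0.001]
force: [0.3, -0.4, -2.1]
finger_gap: 0.0392
gripper_force: 61.7
```

Run:
```python
from h import *
s=r.sense();print(s["finger_gap"],s["gripper_force"],s["force"])
to(.403,-.218,.042)
im=grab("c")
t=im["scene"][130:330,100:370];cv2.imwrite("pics/crop3.png",cv2.resize(t,None,fx=2.5,fy=2.5,interpolation=cv2.INTER_CUBIC)[:,:,::-1])
```

```text
0.03921912799963461 61.708842515945435 [ 0.27741967 -0.43352554 -2.10840265]
shift now [ -0.9   3.3 148.8] pos [ 399.8 -217.9  190.8] tilt [-0.0015  0.0012 -1.    ]
```

View pics/crop3.png

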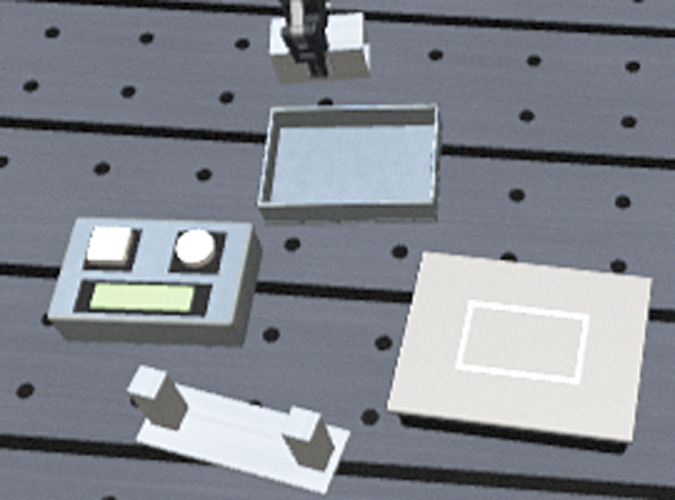

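Offcut is held level over the tray (its image displaced by height); the outline on the pan is clear. Lower and release.

play_rows([
  [[0, 3, 30, 0], [0, 0, 30, 0], [0, 0, 30, 0], [0, 0, 25, 0], [0, 0, 15, 0], [0, 0, 10, 0], [0, 0, 6, 0], [0, 0, 0, 0]],
])

```text
time_s: 7.0
ee_pos: [0.405, -0.2167, 0.045]
tcp_rot: [0.649, 0.76, -0.0, -0.0]
force: [-0.3, 0.7, -3.3]
finger_gap: 0.0393
gripper_force: 61.6
```

play_rows([
  [[0, 0, 0, 0], [0, 0, 0, 0], [0, 0, 0, 0], [0, 0, 0, 0], [0, 0, 0, 0], [0, 0, -20, 0], [0, 0, -30, 0], [0, 0, -40, 0], [0, 0, -40, 0], [0, 0, -30, 0]],
], jaw=0.45)

```text
time_s: 8.0
ee_pos: [0.4056, -0.2175, 0.2078]
tcp_rot: [0.65, 0.76, 0.001, 0.001]
force: [0.6, 0.2, -1.1]
finger_gap: 0.062
gripper_force: 0.0
```

Run:
```python
from h import *
s=r.sense();print(s["finger_gap"],s["gripper_force"],s["force"])
to(.5355,-.3345,.12,.05)
im=grab("d")
```

```text
0.06201281677046724 0.0 [ 0.6244327   0.21724248 -1.14739644]
ya 0.157 spin 0.107  (alt -3.035) j7 0.77
shift after spin [-123.3  123.6   88.3]
shift now [-135.8  109.8   88.2] pos [ 405.6 -217.5  207.8] tilt [ 2.7e-03 -8.0e-04 -1.0e+00]
```

play_rows([
  [[-33, 27, 0, 0], [-34, 28, 0, 0], [-34, 28, 0, 0], [-34, 27, 0, 0], [0, 0, 30, 0], [0, 0, 30, 0], [0, 0, 25, 0], [0, 0, 10, 0], [0, 0, 0, 0], [0, 0, 0, 0]],
], jaw=-1)

```text
time_s: 9.1
ee_pos: [0.5354, -0.3335, 0.1111]
tcp_rot: [0.649, 0.76, -0.0, 0.001]
force: [0.4, 0.5, -0.2]
finger_gap: -0.0
gripper_force: 0.0
```

Run:
```python
from h import *
s=r.sense();print(s["finger_gap"],s["gripper_force"],s["force"])
to(.5355,-.3345,.09)
im=grab("e")
a=im["scene"][160:280,100:300];b=im["top"][190:310,370:530]
a=cv2.resize(a,None,fx=2.5,fy=2.5,interpolation=2);b=cv2.resize(b,None,fx=1.875,fy=2.5,interpolation=2)
cv2.imwrite("pics/crop4.png",np.hstack([a,b])[:,:,::-1])
```

```text
-1.351065406878858e-05 0.0 [ 0.35270524  0.50247754 -0.18268366]
shift now [-1.  -0.  21.1] pos [ 535.4 -333.5  111.1] tilt [ 1.e-03 -9.e-04 -1.e+00]
```

View pics/crop4.png

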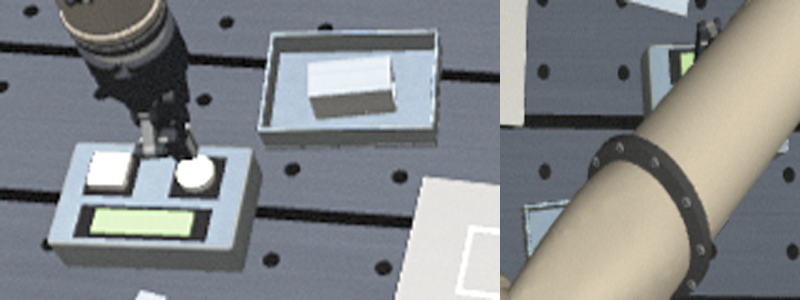

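play_rows([
  [[0, 0, 10, 0], [0, 0, 8, 0], [0, 0, 3, 0], [0, 0, 0, 0], [0, 0, 0, 0]],
])

```text
time_s: 9.7
ee_pos: [0.5349, -0.333, 0.0892]
tcp_rot: [0.649, 0.76, -0.0, -0.0]
force: [0.6, -0.4, 0.9]
finger_gap: -0.0001
gripper_force: 0.0
```

play_rows([
  [[0, 0, 1, 0], [0, 0, 1, 0], [0, 0, 0, 0], [0, 0, 0, 0]],
])

```text
time_s: 10.1
ee_pos: [0.535, -0.333, 0.0874]
tcp_rot: [0.649, 0.76, 0.0, 0.0]
force: [0.0, -0.9, 0.6]
finger_gap: -0.0001
gripper_force: 0.0
```

play_rows([
  [[0, 0, 1, 0], [0, 0, 1, 0], [0, 0, 0, 0], [0, 0, 0, 0]],
])

```text
time_s: 10.5
ee_pos: [0.535, -0.333, 0.0853]
tcp_rot: [0.649, 0.76, 0.0, -0.0]
force: [-0.6, -0.8, -0.3]
finger_gap: -0.0001
gripper_force: 0.1
```

play_rows([
  [[0, 0, 1, 0], [0, 0, 0, 0], [0, 0, 0, 0]],
])

```text
time_s: 10.8
ee_pos: [0.535, -0.3331, 0.0846]
tcp_rot: [0.649, 0.76, 0.0, 0.0]
force: [-0.6, 0.6, 3.0]
finger_gap: 0.0
gripper_force: 1.4
```

play_rows([
  [[0, 0, 1, 0], [0, 0, 0, 0], [0, 0, 0, 0]],
])

```text
time_s: 11.1
ee_pos: [0.535, -0.333, 0.0838]
tcp_rot: [0.649, 0.76, 0.0, 0.0]
force: [-1.7, 1.6, 5.1]
finger_gap: -0.0001
gripper_force: 2.5
```

play_rows([
  [[0, 0, 1.2, 0], [0, 0, 0, 0], [0, 0, 0, 0]],
])

```text
time_s: 11.4
ee_pos: [0.535, -0.3331, 0.0827]
tcp_rot: [0.649, 0.76, 0.0, 0.0]
force: [-0.6, 1.3, 6.9]
finger_gap: 0.0
gripper_force: 3.0
```

play_rows([
  [[0, 0, 0.9, 0], [0, 0, 0, 0], [0, 0, 0, 0]],
])

```text
time_s: 11.7
ee_pos: [0.535, -0.333, 0.0813]
tcp_rot: [0.649, 0.76, 0.0, 0.0]
force: [-1.3, 0.4, 4.2]
finger_gap: 0.0
gripper_force: 1.9
```

play_rows([
  [[0, 0, 0.3, 0], [0, 0, 0, 0], [0, 0, 0, 0], [0, 0, -5, 0], [0, 0, -15, 0], [0, 0, -25, 0], [0, 0, -30, 0], [0, 0, -30, 0], [0, 0, -20, 0]],
])

```text
time_s: 12.6
ee_pos: [0.5356, -0.3339, 0.2092]
tcp_rot: [0.649, 0.76, 0.0, 0.002]
force: [-0.0, -0.3, -1.2]
finger_gap: 0.0003
gripper_force: 0.0
```

Run:
```python
from h import *
im=grab("f")
for p in((.5395,.4243,.01),(.5643,.2524,.238),(.3964,.239,.181)):
    v=fit(im,p,(.06,.1),0,.01,cams=("top",));print(np.round(v[0],4),v[1])
v=fit(im,(.6095,-.0257,-.052),(.16,.21),.052,.06,cams=("top",));print("pan",v)
to(.3964,.239,.2,.181)
```

```text
[0.5394 0.4227 0.0154] 114.87807092631252
[0.5643 0.2524 0.2389] 106.03949822223493
[0.3962 0.2388 0.1752] 98.42898885044212
pan (array([ 0.61026725, -0.02597915, -0.05837886]), np.float64(148.37413734704708))
ya 0.157 spin -0.024  (alt 3.118) j7 0.98
shift after spin [589.8 -34.5   6.9]
shift now [588.8 -48.6   6.8] pos [ 536.5 -334.9  210.5] tilt [ 0.0067 -0.0048 -1.    ]
```

```bash
cat >> h.py <<'E'
def blob(im,p,z,lo=140,hi=190,n="top",rad=30):
    """centroid and long-axis based pose of the bright blob near world p"""
    u,v=np.round(proj(n,[p[0],p[1],z])[0]).astype(int)
    g=im[n].min(2).astype(float);w=np.clip((g-lo)/(hi-lo),0,1)
    _,lab=cv2.connectedComponents((w>.0).astype(np.uint8));k=lab[v,u]
    w=w*(lab==k);vv,uu=np.nonzero(w);W=w[vv,uu]
    P=np.array([ray(n,(a,b),z)[:2] for a,b in zip(uu,vv)])
    c=(P*W[:,None]).sum(0)/W.sum();d=P-c;C=(d*W[:,None]).T@d/W.sum()
    l,E=np.linalg.eigh(C);e=E[:,1]*np.sign(E[1,1])
    return np.r_[c,np.arctan2(-e[0],e[1])],np.sqrt(12*l),W.sum()
E
python3 - <<'E'
from h import *
for t in "a","b","f":
  im={n:cv2.imread(f"pics/{t}_{n}.png")[:,:,::-1] for n in("top","scene")}
  for p in((.5395,.4243),(.5643,.2524),(.3964,.239)): 
    for n in("top","scene"):
      b=blob(im,p,.01,n=n);print(t,n,np.round(b[0],4),np.round(b[1],4))
im={n:cv2.imread(f"pics/f_{n}.png")[:,:,::-1] for n in("top","scene")}
b=blob(im,(.61,-.026),.06);print(b)
c=im["top"][200:320,120:270];c=cv2.resize(c,None,fx=5,fy=5,interpolation=2)[:,:,::-1].copy()
for p in((.5394,.4227,.0154),(.5643,.2524,.2389),(.3962,.2388,.1752)):
    h=(proj("top",box(*p,(.06,.1),0,.01))[4:][[0,1,3,2]]-[120,200]+.5)*5
    cv2.polylines(c,[h.astype(np.int32)],True,(0,0,255),1)
cv2.imwrite("pics/crop5.png",c)
E
```

```text
a top [0.5385 0.4223 0.0097] [0.0612 0.0983]
a scene [0.5383 0.4225 0.0182] [0.0632 0.0993]
a top [0.563  0.2517 0.2393] [0.0612 0.0984]
a scene [0.5634 0.2515 0.2411] [0.0627 0.0994]
a top [0.3957 0.2379 0.1723] [0.061  0.0983]
a scene [0.3957 0.2379 0.1825] [0.0627 0.0992]
b top [0.5382 0.4224 0.0088] [0.0607 0.0972]
b scene [0.5383 0.4225 0.0176] [0.0633 0.0994]
b top [0.5629 0.2518 0.2386] [0.0609 0.0973]
b scene [0.5634 0.2515 0.2411] [0.0628 0.0995]
b top [0.3956 0.238  0.1725] [0.0608 0.0973]
b scene [0.3957 0.2379 0.1824] [0.0627 0.0992]
f top [0.5382 0.4223 0.0106] [0.0609 0.0975]
f scene [0.5383 0.4225 0.0173] [0.0633 0.0994]
f top [0.5629 0.2517 0.2402] [0.061  0.0976]
f scene [0.5634 0.2515 0.2404] [0.0628 0.0995]
f top [0.3956 0.2379 0.1737] [0.0609 0.0975]
f scene [0.3957 0.2379 0.183 ] [0.0627 0.0992]
(array([ 0.60791733, -0.02579525, -0.05518539]), array([0.15734196, 0.20744618]), np.float64(5634.120000000001))
```

View pics/crop5.png

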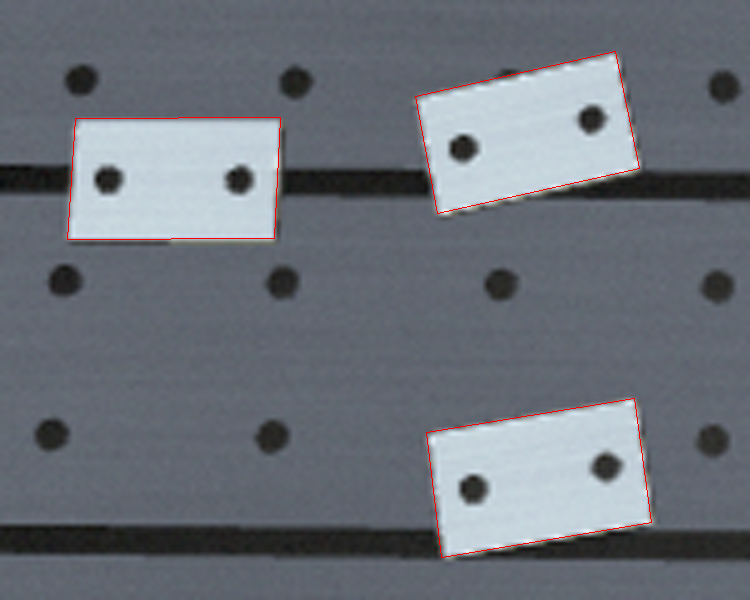

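play_rows([
  [[20, -1, 0, -0.02], [38, -2, 0, 0], [45, -2.5, 0, 0], [45, -2.5, 0, 0], [45, -2.5, 0, 0], [45, -2.5, 0, 0], [45, -2.5, 0, 0], [45, -2.5, 0, 0], [45, -2.5, 0, 0], [45, -2.5, 0, 0], [45, -2.5, 0, 0], [40, -2.5, 0, 0]],
], jaw=1)

```text
time_s: 13.9
ee_pos: [0.4176, 0.1595, 0.2054]
tcp_rot: [0.641, 0.767, -0.0, -0.0]
force: [1.4, -0.4, 0.1]
finger_gap: 0.0856
gripper_force: 0.0
```

play_rows([
  [[40, -3, 10, 0], [30, -2, 10, 0], [15, -1, 15, 0], [0, 0, 20, 0], [0, 0, 20, 0], [0, 0, 20, 0], [0, 0, 20, 0], [0, 0, 10, 0], [0, 0, 0, 0], [0, 0, 0, 0]],
])

```text
time_s: 14.9
ee_pos: [0.3985, 0.2399, 0.0812]
tcp_rot: [0.642, 0.767, 0.0, 0.0]
force: [0.3, 0.0, -0.4]
finger_gap: 0.0854
gripper_force: 0.0
```

Run:
```python
from h import *
im={n:cv2.imread(f"pics/f_{n}.png")[:,:,::-1] for n in("top","scene")}
print(blob(im,(.61,-.026),.06,n="scene"))
to(.3957,.2379,.030,.178)
```

```text
(array([ 0.61189614, -0.02584169, -0.05804264]), array([0.15941075, 0.2089205 ]), np.float64(6243.26))
ya 0.177 spin -0.001  (alt 3.141) j7 -0.19
shift after spin [-1.5 -3.1 51.2]
shift now [-1.5 -3.1 51.2] pos [398.5 239.9  81.2] tilt [ 4.e-04  1.e-04 -1.e+00]
```

Run:
```python
from h import *
for t in("f",):
  for n in("top","scene"):
    im={n:cv2.imread(f"pics/{t}_{n}.png")[:,:,::-1]}
    g=im[n].min(2).astype(float);m=np.zeros(g.shape,np.uint8)
    q=proj(n,box(.6095,-.0258,-.055,(.08,.12),.06,.06)[:4][[0,1,3,2]]);cv2.fillPoly(m,[q.astype(np.int32)],1)
    base=np.median(g[m>0]);w=np.clip((g-base-8)/20,0,1)*m;v,u=np.nonzero(w)
    P=np.array([ray(n,(a,b),.06)[:2] for a,b in zip(u,v)])
    (c,s,a)=cv2.minAreaRect((P*1000).astype(np.float32));print(n,base,len(P),c,s,a)
    from scipy.optimize import least_squares
    W=w[v,u]
    def res(p):
        R=np.array([[np.cos(p[2]),-np.sin(p[2])],[np.sin(p[2]),np.cos(p[2])]])
        d=np.abs((P-p[:2])@R)-np.array([p[3],p[4]])
        return W*np.where(d.max(1)>0,d.max(1),-np.minimum(-d[:,0],-d[:,1]))
    o=least_squares(res,[c[0]/1e3,c[1]/1e3,-.055,.03,.05],loss="soft_l1",f_scale=.002);print(np.round(o.x,4),o.cost)
```

```text
top 195.0 359 (610.0848999023438, -25.012996673583984) (109.8037338256836, 68.96967315673828) 86.84260559082031
[ 0.6095 -0.0254 -0.0565  0.0315  0.0516] 0.00029330870863984943
scene 226.0 396 (608.4561767578125, -26.441089630126953) (109.23717498779297, 70.28436279296875) 87.14463806152344
[ 0.6085 -0.0266 -0.0557  0.0316  0.0517] 0.00028194115221891625
```

play_rows([
  [[-1.5, -3, 20, 0], [0, 0, 15, 0], [0, 0, 12, 0], [0, 0, 4, 0], [0, 0, 0, 0], [0, 0, 0, 0]],
])

```text
time_s: 15.5
ee_pos: [0.3962, 0.2382, 0.0305]
tcp_rot: [0.642, 0.767, 0.001, 0.0]
force: [0.1, -0.3, -0.8]
finger_gap: 0.0856
gripper_force: 0.0
```

play_rows([
  [[0, 0, 8, 0], [0, 0, 4, 0], [0, 0, 0, 0], [0, 0, 0, 0]],
])

```text
time_s: 15.9
ee_pos: [0.3954, 0.2378, 0.0178]
tcp_rot: [0.642, 0.767, -0.0, -0.0]
force: [0.4, 0.7, 0.3]
finger_gap: 0.0851
gripper_force: 0.0
```

play_rows([
  [[0, 0, 0, 0], [0, 0, 0, 0], [0, 0, 0, 0], [0, 0, 0, 0], [0, 0, 0, 0], [0, 0, 0, 0], [0, 0, 0, 0]],
], jaw=-1, newtons=80)

```text
time_s: 16.6
ee_pos: [0.396, 0.238, 0.0188]
tcp_rot: [0.642, 0.767, 0.001, -0.0]
force: [-1.2, -0.0, 6.2]
finger_gap: 0.0576
gripper_force: 85.1
```

Run:
```python
from h import *
s=r.sense();print(s["finger_gap"],s["gripper_force"],s["force"])
to(.3957,.2379,.20,.178)
to(.609,-.026,.20,-.056)
```

```text
0.05764786627561307 85.11091589927673 [-1.15301541 -0.0474728   6.23752942]
ya 0.177 spin -0.001  (alt 3.141) j7 -0.13
shift after spin [ 1.000e-01 -2.000e-01 -1.812e+02]
shift now [ 1.000e-01 -2.000e-01 -1.812e+02] pos [396.  238.   18.8] tilt [ 6.e-04  8.e-04 -1.e+00]
ya 0.177 spin 0.233  (alt -2.908) j7 -0.13
shift after spin [-251.6  227.6 -181.3]
shift now [-297.3  163.3 -181.3] pos [396.  238.   18.8] tilt [ 6.e-04  8.e-04 -1.e+00]
```

play_rows([
  [[0, 0, -5, 0], [0, 0, -15, 0], [0, 0, -30, 0.1], [0, 0, -40, 0.133], [-31.5, 28.5, -20, 0], [-31.5, 28.5, 0, 0], [-31.5, 28.5, 0, 0], [-31.5, 28.5, 0, 0], [-31.5, 28.5, 0, 0], [-31.5, 28.5, 0, 0], [-31.5, 28.5, 0, 0], [-31, 28, 0, 0]],
])

```text
time_s: 17.8
ee_pos: [0.6084, -0.0269, 0.1266]
tcp_rot: [0.726, 0.687, -0.001, -0.001]
force: [0.2, -0.5, -3.3]
finger_gap: 0.0574
gripper_force: 90.6
```

play_rows([
  [[0, 0, 0, 0], [0, 0, 0, 0], [0, 0, 0, 0]],
])

```text
time_s: 18.1
ee_pos: [0.6074, -0.0241, 0.1267]
tcp_rot: [0.726, 0.688, -0.0, -0.002]
force: [-0.8, 0.4, -4.7]
finger_gap: 0.0573
gripper_force: 90.6
```

Run:
```python
from h import *
s=r.sense();print(s["finger_gap"],s["gripper_force"],s["force"])
to(.609,-.026,.085,-.056)
im=grab("g")
b=im["scene"][150:330,200:400]
cv2.imwrite("pics/crop6.png",cv2.resize(b,None,fx=3,fy=3,interpolation=2)[:,:,::-1])
```

```text
0.05730994747825802 90.6281054019928 [-0.81038941  0.43282038 -4.72943248]
ya -0.054 spin 0.002  (alt -3.140) j7 0.24
shift after spin [-1.9  1.8 41.7]
shift now [-1.9  1.8 41.7] pos [607.4 -24.1 126.7] tilt [-0.0031  0.0019 -1.    ]
```

View pics/crop6.png

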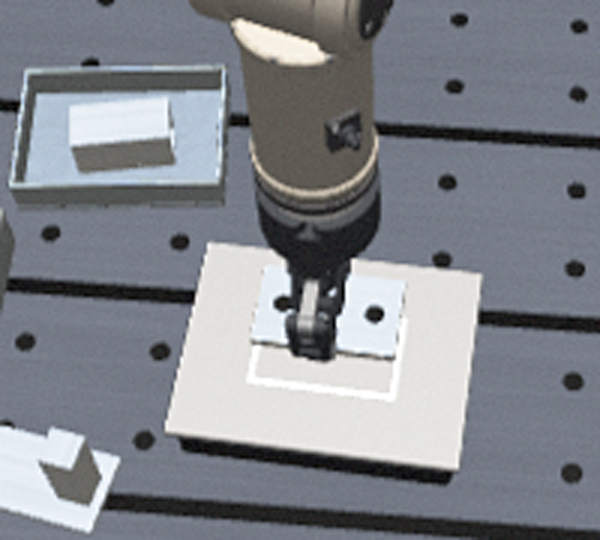

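play_rows([
  [[-1, 1, 15, 0], [0, 0, 15, 0], [0, 0, 8, 0], [0, 0, 4, 0], [0, 0, 0, 0], [0, 0, 0, 0], [0, 0, 0, 0]],
])

```text
time_s: 18.9
ee_pos: [0.6102, -0.0272, 0.0866]
tcp_rot: [0.727, 0.687, 0.001, 0.001]
force: [0.4, 0.1, -4.9]
finger_gap: 0.0575
gripper_force: 90.6
```

Run:
```python
from h import *
print(r.sense()["force"],r.sense()["gripper_force"])
to(.609,-.026,.079,-.056)
```

```text
[ 0.3927023   0.11593329 -4.903322  ] 90.55713772773743
ya -0.056 spin 0.000  (alt -3.141) j7 0.27
shift after spin [ 1.1 -1.3  7.6]
shift now [ 1.1 -1.3  7.6] pos [610.2 -27.2  86.6] tilt [ 1.6e-03 -2.0e-04 -1.0e+00]
```

play_rows([
  [[0.5, -0.8, 3, 0], [0, 0, 2, 0], [0, 0, 1, 0], [0, 0, 0, 0], [0, 0, 0, 0], [0, 0, 0, 0]],
])

```text
time_s: 19.5
ee_pos: [0.6089, -0.0265, 0.08]
tcp_rot: [0.727, 0.687, 0.0, 0.0]
force: [0.3, 0.6, -3.9]
finger_gap: 0.0574
gripper_force: 90.6
```

play_rows([
  [[0, 0, 1, 0], [0, 0, 0, 0], [0, 0, 0, 0]],
])

```text
time_s: 19.8
ee_pos: [0.609, -0.0265, 0.079]
tcp_rot: [0.727, 0.687, 0.0, 0.0]
force: [0.5, -0.1, -3.3]
finger_gap: 0.0576
gripper_force: 90.6
```

play_rows([
  [[0, 0, 0.7, 0], [0, 0, 0, 0], [0, 0, 0, 0]],
])

```text
time_s: 20.1
ee_pos: [0.609, -0.0265, 0.079]
tcp_rot: [0.727, 0.687, 0.0, 0.0]
force: [-2.5, 1.4, 3.0]
finger_gap: 0.0571
gripper_force: 91.3
```

play_rows([
  [[0, 0, 0, 0], [0, 0, 0, 0], [0, 0, 0, 0], [0, 0, 0, 0], [0, 0, -10, 0], [0, 0, -30, 0], [0, 0, -40, 0], [0, 0, -40, 0], [0, 0, 0, 0], [0, 0, 0, 0]],
], jaw=1)

```text
time_s: 21.1
ee_pos: [0.6097, -0.0268, 0.2002]
tcp_rot: [0.727, 0.687, 0.001, 0.001]
force: [-0.8, 1.7, -1.0]
finger_gap: 0.0858
gripper_force: 0.0
```

Run:
```python
from h import *
im=grab("k")
for n in("top","scene"):
  for p in((.5382,.4224),(.563,.2516)): print(n,np.round(blob(im,p,.01,n=n)[0],4))
to(.563,.2516,.10,.240)
```

```text
top [0.5382 0.4223 0.01  ]
top [0.5629 0.2518 0.241 ]
scene [0.5383 0.4225 0.0179]
scene [0.5634 0.2515 0.2416]
ya -0.056 spin -0.296  (alt 2.846) j7 0.21
shift after spin [280.5  22.4  97.4]
shift now [274.8 -60.3  97.5] pos [608.1 -26.1 197.3] tilt [-1.9e-03  5.0e-04 -1.0e+00]
```

play_rows([
  [[0, 0, 0, -0.148], [0, 0, 0, -0.148], [35, 2.8, 0, 0], [35, 2.8, 0, 0], [35, 2.8, 0, 0], [35, 2.8, 0, 0], [35, 2.8, 10, 0], [35, 2.8, 20, 0], [35, 2.8, 30, 0], [35, 2.8, 35, 0], [0, 0, 0, 0], [0, 0, 0, 0]],
])

```text
time_s: 22.4
ee_pos: [0.5613, 0.2517, 0.1]
tcp_rot: [0.616, 0.788, -0.003, -0.001]
force: [0.7, -0.2, -0.2]
finger_gap: 0.0855
gripper_force: 0.0
```

```bash
cat >> h.py <<'E'
def pile(im,z,p=(.609,-.026,-.056)):
    """pose of the pile's top face (bluish steel against the pan): colour mask blob in both cameras"""
    for n in im:
        d=im[n].astype(float);w=np.clip((d[:,:,2]-d[:,:,0]-2)/12,0,1)   # blue minus red
        m=np.zeros(w.shape,np.uint8);q=proj(n,box(*p,(.09,.13),z,z)[:4][[0,1,3,2]]);cv2.fillPoly(m,[q.astype(np.int32)],1)
        w=w*m;v,u=np.nonzero(w>.5)
        P=np.array([ray(n,(a,b),z)[:2] for a,b in zip(u,v)]);W=w[v,u];c=(P*W[:,None]).sum(0)/W.sum();d=P-c
        l,E=np.linalg.eigh((d*W[:,None]).T@d/W.sum());e=E[:,1]*np.sign(E[1,1])
        print("pile",n,np.round(c,4),"yaw %.4f"%np.arctan2(-e[0],e[1]),"size",np.round(np.sqrt(12*l),4))
E
python3 - <<'E'
from h import *
im=grab("l");pile(im,.07)
to(.5632,.2516,.0185,.241)
b=im["scene"][215:320,240:380]
cv2.imwrite("pics/crop7.png",cv2.resize(b,None,fx=5,fy=5,interpolation=2)[:,:,::-1])
E
```

```text
pile top [ 0.6089 -0.026 ] yaw -0.0595 size [0.0599 0.0976]
pile scene [ 0.6095 -0.0266] yaw -0.0573 size [0.0598 0.0976]
ya 0.238 spin -0.003  (alt 3.139) j7 0.04
shift after spin [ 3.  -0.6 84.5]
shift now [ 3.  -0.6 84.5] pos [564.5 249.  103. ] tilt [ 3.0e-04 -1.9e-03 -1.0e+00]
```

View pics/crop7.png

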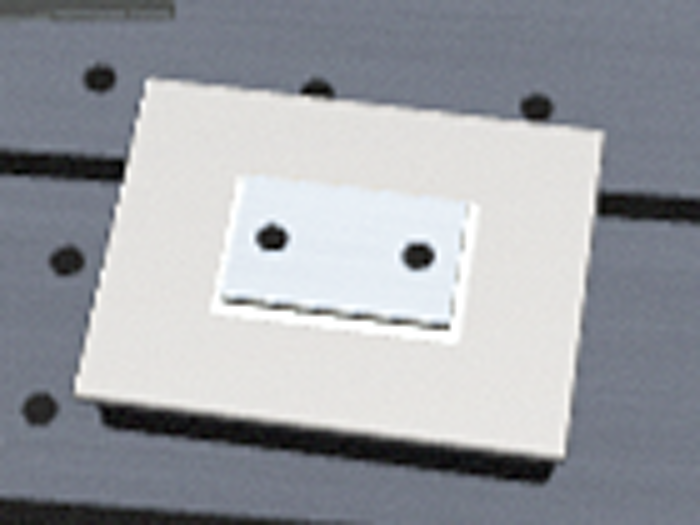

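play_rows([
  [[1, 0, 20, 0], [0, 0, 20, 0], [0, 0, 15, 0], [0, 0, 10, 0], [0, 0, 0, 0], [0, 0, 0, 0], [0, 0, 0, 0], [0, 0, 0, 0]],
])

```text
time_s: 23.3
ee_pos: [0.5645, 0.2521, 0.0392]
tcp_rot: [0.617, 0.787, 0.001, 0.0]
force: [0.4, 0.2, -0.2]
finger_gap: 0.0856
gripper_force: 0.0
```

Run:
```python
from h import *
to(.5632,.2516,.0183,.241)
```

```text
ya 0.240 spin -0.001  (alt 3.141) j7 0.07
shift after spin [-0.2 -1.4 20.9]
shift now [-0.2 -1.4 20.9] pos [564.5 252.1  39.2] tilt [ 1.8e-03  9.0e-04 -1.0e+00]
```

play_rows([
  [[0, -1, 10, 0], [0, 0, 7, 0], [0, 0, 4, 0], [0, 0, 0, 0], [0, 0, 0, 0], [0, 0, 0, 0]],
])

```text
time_s: 23.9
ee_pos: [0.5631, 0.2516, 0.0174]
tcp_rot: [0.617, 0.787, 0.0, 0.0]
force: [0.8, -0.1, 1.1]
finger_gap: 0.0855
gripper_force: 0.0
```

play_rows([
  [[0, 0, 0, 0], [0, 0, 0, 0], [0, 0, 0, 0], [0, 0, 0, 0], [0, 0, 0, 0], [0, 0, 0, 0], [0, 0, 0, 0]],
], jaw=-1, newtons=80)

```text
time_s: 24.6
ee_pos: [0.5636, 0.2517, 0.0183]
tcp_rot: [0.617, 0.787, 0.001, 0.0]
force: [-0.1, -0.8, 5.6]
finger_gap: 0.0574
gripper_force: 87.7
```

Run:
```python
from h import *
s=r.sense();print(s["finger_gap"],s["gripper_force"],s["force"])
to(.5632,.2516,.20,.241)
to(.609,-.026,.12,-.057)
```

```text
0.0573699888150588 87.74744153022766 [-0.10901272 -0.8028289   5.64535949]
ya 0.240 spin -0.001  (alt 3.141) j7 0.08
shift after spin [ 0.000e+00 -1.000e-01 -1.817e+02]
shift now [ 0.000e+00 -1.000e-01 -1.817e+02] pos [563.6 251.7  18.3] tilt [ 1.6e-03  7.0e-04 -1.0e+00]
ya 0.240 spin 0.297  (alt -2.844) j7 0.08
shift after spin [-274.6   61.4 -101.7]
shift now [-280.5  -21.7 -101.9] pos [563.6 251.7  18.3] tilt [ 1.6e-03  7.0e-04 -1.0e+00]
```

play_rows([
  [[0, 0, -5, 0], [0, 0, -15, 0], [0, 0, -35, 0.1485], [0, 0, -35, 0.1485], [-34, 7.7, -12, 0], [-35, 7.7, 0, 0], [-35, 7.7, 0, 0], [-35, 7.7, 0, 0], [-35, 7.7, 0, 0], [-35, 7.7, 0, 0], [-35, 7.7, 0, 0], [-30.6, 7.5, 0, 0]],
])

```text
time_s: 25.8
ee_pos: [0.6077, -0.0283, 0.1191]
tcp_rot: [0.727, 0.686, -0.001, -0.0]
force: [-0.3, 0.3, -5.3]
finger_gap: 0.0575
gripper_force: 87.6
```

play_rows([
  [[0, 0, 5, 0], [0, 0, 5, 0], [0, 0, 5, 0], [0, 0, 0, 0], [0, 0, 0, 0], [0, 0, 0, 0], [0, 0, 0, 0], [0, 0, 0, 0]],
])

```text
time_s: 26.6
ee_pos: [0.6087, -0.0259, 0.1045]
tcp_rot: [0.727, 0.687, 0.0, 0.0]
force: [0.2, 0.3, -4.5]
finger_gap: 0.0574
gripper_force: 87.5
```

Run:
```python
from h import *
s=r.sense();print(s["finger_gap"],s["gripper_force"],s["force"])
to(.6091,-.0264,.0893,-.057)
```

```text
0.05743476014001327 87.50225901603699 [ 0.15536738  0.29572239 -4.45275954]
ya -0.056 spin 0.001  (alt -3.141) j7 0.25
shift after spin [-0.4  0.5 15.2]
shift now [-0.4  0.5 15.2] pos [608.7 -25.9 104.5] tilt [ 5.e-04 -0.e+00 -1.e+00]
```

play_rows([
  [[-0.5, 0.3, 5, 0], [0, 0, 5, 0], [0, 0, 3, 0], [0, 0, 1.5, 0], [0, 0, 0, 0], [0, 0, 0, 0], [0, 0, 0, 0], [0, 0, 0, 0]],
])

```text
time_s: 27.4
ee_pos: [0.609, -0.0266, 0.0899]
tcp_rot: [0.727, 0.687, 0.0, 0.0]
force: [-0.0, 0.2, -5.6]
finger_gap: 0.0576
gripper_force: 87.6
```

play_rows([
  [[0, 0, 1, 0], [0, 0, 0, 0], [0, 0, 0, 0]],
])

```text
time_s: 27.7
ee_pos: [0.6087, -0.0266, 0.0887]
tcp_rot: [0.727, 0.687, -0.0, -0.0]
force: [0.2, 0.5, -5.7]
finger_gap: 0.0578
gripper_force: 87.6
```

play_rows([
  [[0, 0, 0.8, 0], [0, 0, 0, 0], [0, 0, 0, 0]],
])

```text
time_s: 28.0
ee_pos: [0.6089, -0.0266, 0.0883]
tcp_rot: [0.727, 0.687, 0.0, 0.0]
force: [-0.5, 0.7, -2.1]
finger_gap: 0.0573
gripper_force: 87.9
```

play_rows([
  [[0, 0, 0, 0], [0, 0, 0, 0], [0, 0, 0, 0], [0, 0, 0, 0], [0, 0, -10, 0], [0, 0, -30, 0], [0, 0, -40, 0], [0, 0, -30, 0], [0, 0, 0, 0], [0, 0, 0, 0]],
], jaw=1)

```text
time_s: 29.0
ee_pos: [0.6094, -0.0268, 0.1995]
tcp_rot: [0.727, 0.687, 0.001, 0.001]
force: [-0.7, 0.3, -0.7]
finger_gap: 0.0854
gripper_force: 0.0
```

Run:
```python
from h import *
im=grab("m")
for n in("top","scene"): print(n,np.round(blob(im,(.5382,.4224),.01,n=n)[0],4))
to(.5382,.4224,.10,.014)
```

```text
top [0.5382 0.4223 0.0106]
scene [0.5383 0.4225 0.0182]
ya -0.057 spin -0.071  (alt 3.071) j7 0.21
shift after spin [449.6 -63.4  97.3]
shift now [444.  -95.   97.4] pos [608.  -26.3 197.1] tilt [-1.9e-03  4.0e-04 -1.0e+00]
```

play_rows([
  [[20, -3, 0, -0.071], [43, -6, 0, 0], [43, -6, 0, 0], [43, -6, 0, 0], [43, -6, 0, 0], [43, -6, 0, 0], [43, -6, 0, 0], [43, -6, 0, 0], [43, -6, 0, 0], [43, -6, 0, 0], [43, -6, 10, 0], [0, 0, 20, 0]],
])

```text
time_s: 30.3
ee_pos: [0.5347, 0.4356, 0.1669]
tcp_rot: [0.696, 0.718, 0.002, -0.004]
force: [-1.5, 0.5, -0.7]
finger_gap: 0.0855
gripper_force: 0.0
```

play_rows([
  [[0, 0, 30, 0], [0, 0, 30, 0], [0, 0, 20, 0], [0, 0, 15, 0], [0, 0, 10, 0], [0, 0, 0, 0], [0, 0, 0, 0], [0, 0, 0, 0], [0, 0, 0, 0], [0, 0, 0, 0]],
])

```text
time_s: 31.3
ee_pos: [0.5413, 0.4229, 0.0639]
tcp_rot: [0.702, 0.712, 0.001, 0.0]
force: [-0.3, 0.1, 0.1]
finger_gap: 0.0854
gripper_force: 0.0
```

Run:
```python
from h import *
im=grab("n");pile(im,.08)
to(.5382,.4224,.0183,.014)
```

```text
pile top [ 0.6087 -0.0259] yaw -0.0542 size [0.0597 0.097 ]
pile scene [ 0.6092 -0.0272] yaw -0.0626 size [0.0595 0.0982]
ya 0.014 spin 0.000  (alt -3.141) j7 -0.42
shift after spin [-0.3 -2.8 45.1]
shift now [-0.3 -2.8 45.1] pos [541.  422.8  63.4] tilt [ 5.e-04  5.e-04 -1.e+00]
```

Pile is flush within a fraction of a mm. Third plate.

play_rows([
  [[0, -2.8, 20, 0], [0, 0, 12, 0], [0, 0, 8, 0], [0, 0, 4, 0], [0, 0, 1, 0], [0, 0, 0, 0], [0, 0, 0, 0], [0, 0, 0, 0]],
])

```text
time_s: 32.2
ee_pos: [0.5384, 0.4229, 0.0186]
tcp_rot: [0.702, 0.712, 0.001, 0.0]
force: [-0.2, -0.8, -0.1]
finger_gap: 0.0855
gripper_force: 0.0
```

play_rows([
  [[0, 0, 0, 0], [0, 0, 0, 0], [0, 0, 0, 0], [0, 0, 0, 0], [0, 0, 0, 0], [0, 0, 0, 0], [0, 0, 0, 0]],
], jaw=-1, newtons=80)

```text
time_s: 32.9
ee_pos: [0.5387, 0.4229, 0.019]
tcp_rot: [0.702, 0.712, 0.001, 0.0]
force: [-0.4, -1.0, 5.6]
finger_gap: 0.0576
gripper_force: 87.9
```

Run:
```python
from h import *
s=r.sense();print(s["finger_gap"],s["gripper_force"],s["force"])
to(.5382,.4224,.0183,.014)
to(.609,-.0265,.125,-.057)
```

```text
0.05757643474665082 87.88042187690735 [-0.41502133 -1.03481976  5.62420671]
ya 0.014 spin 0.000  (alt -3.141) j7 -0.40
shift after spin [-0.5 -0.5  0.7]
shift now [-0.5 -0.5  0.7] pos [538.7 422.9  19. ] tilt [ 0.0014  0.001  -1.    ]
ya 0.014 spin 0.071  (alt -3.070) j7 -0.40
shift after spin [-444.6   96.  -106.3]
shift now [-450.3   64.1 -106.3] pos [538.7 422.9  19. ] tilt [ 0.0014  0.001  -1.    ]
```

play_rows([
  [[0, 0, -5, 0], [0, 0, -15, 0], [0, 0, -35, 0], [0, 0, -35, 0.071], [-35, 8, -20, 0], [-42, 9, 0, 0], [-42, 9, 0, 0], [-42, 9, 0, 0], [-42, 9, 0, 0], [-42, 9, 0, 0], [-42, 9, 0, 0], [-42, 9, 0, 0]],
])

```text
time_s: 34.1
ee_pos: [0.5893, 0.0885, 0.1277]
tcp_rot: [0.727, 0.687, -0.001, -0.001]
force: [0.4, 0.5, -5.2]
finger_gap: 0.0575
gripper_force: 87.5
```

play_rows([
  [[-42, 9, 0, 0], [-40, 9, 0, 0], [-30, 7, 0, 0], [0, 0, 0, 0], [0, 0, 0, 0], [0, 0, 0, 0], [0, 0, 0, 0], [0, 0, 0, 0]],
])

```text
time_s: 34.9
ee_pos: [0.6087, -0.0213, 0.1277]
tcp_rot: [0.726, 0.688, 0.0, -0.0]
force: [0.6, 0.5, -5.8]
finger_gap: 0.0574
gripper_force: 87.5
```

Run:
```python
from h import *
s=r.sense();print(s["finger_gap"],s["gripper_force"],s["force"])
to(.609,-.0262,.100,-.057)
```

```text
0.057438679698163346 87.54372596740723 [ 0.56858044  0.45254216 -5.83123458]
ya -0.054 spin 0.003  (alt -3.139) j7 0.23
shift after spin [-4.9  0.6 27.7]
shift now [-4.9  0.6 27.7] pos [608.7 -21.3 127.7] tilt [-5.e-04  8.e-04 -1.e+00]
```

play_rows([
  [[-4.8, 0.3, 10, 0.0025], [0, 0, 9, 0], [0, 0, 6, 0], [0, 0, 3, 0], [0, 0, 0, 0], [0, 0, 0, 0], [0, 0, 0, 0], [0, 0, 0, 0]],
])

```text
time_s: 35.7
ee_pos: [0.609, -0.0278, 0.1]
tcp_rot: [0.728, 0.686, 0.0, 0.0]
force: [0.3, 0.1, -5.7]
finger_gap: 0.0575
gripper_force: 87.5
```

Run:
```python
from h import *
to(.609,-.0262,.099,-.057)
```

```text
ya -0.059 spin -0.002  (alt 3.139) j7 0.25
shift after spin [ 1.6 -0.1  1. ]
shift now [ 1.6 -0.1  1. ] pos [609.  -27.8 100. ] tilt [ 5.e-04  0.e+00 -1.e+00]
```

play_rows([
  [[1.4, 0, 0, -0.002], [0, 0, 0.5, 0], [0, 0, 0.5, 0], [0, 0, 0, 0], [0, 0, 0, 0], [0, 0, 0, 0]],
])

```text
time_s: 36.3
ee_pos: [0.609, -0.0264, 0.099]
tcp_rot: [0.727, 0.687, 0.0, -0.0]
force: [-1.1, 0.2, -5.2]
finger_gap: 0.0574
gripper_force: 87.7
```

Run:
```python
from h import *
print(r.sense()["force"]);to(.609,-.0262,.099,-.057)
```

```text
[-1.08416296  0.16055407 -5.22392712]
ya -0.057 spin -0.000  (alt 3.141) j7 0.25
shift after spin [ 0.2 -0.   0. ]
shift now [ 0.2 -0.   0. ] pos [609.  -26.4  99. ] tilt [ 3.e-04  3.e-04 -1.e+00]
```

Lower a bit more, release, lift.

play_rows([
  [[0, 0, 0.8, 0], [0, 0, 0, 0], [0, 0, 0, 0]],
])

```text
time_s: 36.6
ee_pos: [0.6091, -0.0264, 0.099]
tcp_rot: [0.727, 0.687, 0.0, -0.0]
force: [-3.1, 0.6, 3.5]
finger_gap: 0.0577
gripper_force: 88.5
```

play_rows([
  [[0, 0, 0, 0], [0, 0, 0, 0], [0, 0, 0, 0], [0, 0, 0, 0], [0, 0, -10, 0], [0, 0, -30, 0], [0, 0, -40, 0], [0, 0, -30, 0], [0, 0, 0, 0], [0, 0, 0, 0], [0, 0, 0, 0]],
], jaw=1)

```text
time_s: 37.7
ee_pos: [0.6082, -0.0262, 0.2072]
tcp_rot: [0.727, 0.687, -0.001, -0.001]
force: [-0.1, -0.1, -0.6]
finger_gap: 0.0858
gripper_force: 0.0
```

Run:
```python
from h import *
to(.5393,-.4146,.209)
```

```text
shift now [-391.7  -46.6   -1.8] pos [608.2 -26.2 207.2] tilt [-1.9e-03  4.0e-04 -1.0e+00]
```

play_rows([
  [[-32, -4, 0, 0], [-40, -4.7, 0, 0], [-40, -4.7, 0, 0], [-40, -4.7, 0, 0], [-40, -4.7, 0, 0], [-40, -4.7, 0, 0], [-40, -4.7, 0, 0], [-40, -4.7, 0, 0], [-40, -4.7, 0, 0], [-40, -4.7, 0, 0], [0, 0, 0, 0], [0, 0, 0, 0]],
], jaw=-1)

```text
time_s: 38.9
ee_pos: [0.5385, -0.4163, 0.2062]
tcp_rot: [0.728, 0.685, -0.0, -0.002]
force: [0.4, 0.4, -0.4]
finger_gap: 0.0002
gripper_force: 0.0
```

Run:
```python
from h import *
im=grab("o");pile(im,.09)
g=im["scene"]
to(.5393,-.4146,.100)
a=cv2.resize(im["scene"][190:320,100:380],None,fx=2.5,fy=2.5,interpolation=2)
b=cv2.resize(im["top"][150:260,285:535],None,fx=2.8,fy=2.5,interpolation=2)
cv2.imwrite("pics/crop8.png",np.vstack([a,b])[:,:,::-1])
```

```text
pile top [ 0.6091 -0.0262] yaw -0.0628 size [0.0599 0.0974]
pile scene [ 0.6097 -0.0272] yaw -0.0674 size [0.0595 0.0987]
shift now [ -1.7  -1.5 106.8] pos [ 541.  -413.3  206.8] tilt [-8.0e-04  2.9e-03 -1.0e+00]
```

View pics/crop8.png

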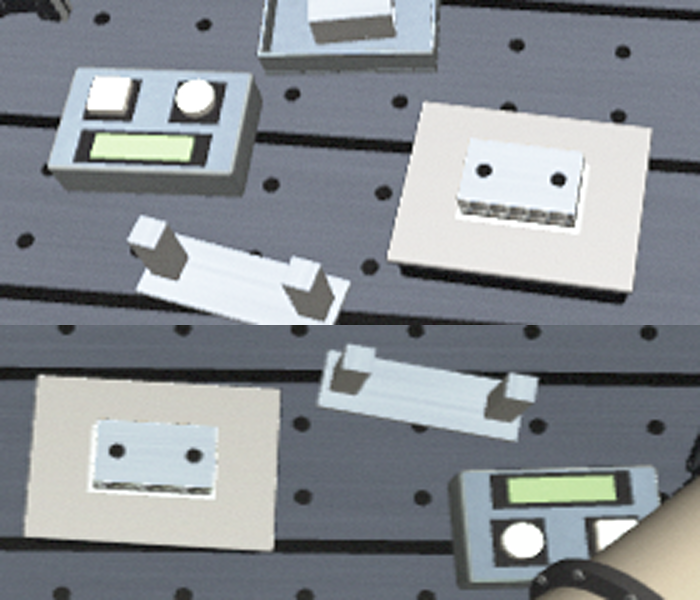

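play_rows([
  [[-1.5, -1.5, 30, 0], [0, 0, 30, 0], [0, 0, 25, 0], [0, 0, 15, 0], [0, 0, 10, 0], [0, 0, 4, 0], [0, 0, 0, 0], [0, 0, 0, 0], [0, 0, 0, 0], [0, 0, 0, 0]],
])

```text
time_s: 40.0
ee_pos: [0.539, -0.4171, 0.0951]
tcp_rot: [0.727, 0.687, 0.0, 0.001]
force: [0.6, 0.0, 0.2]
finger_gap: 0.0003
gripper_force: 0.0
```

Run:
```python
from h import *
s=r.sense();print(s["force"],s["finger_gap"])
to(.5393,-.4146,.0856)
```

```text
[0.57694035 0.03987123 0.21412836] 0.00032650238693256514
shift now [2.6 0.1 9.5] pos [ 539.  -417.1   95.1] tilt [ 0.0014 -0.001  -1.    ]
```

play_rows([
  [[2, 0, 4, 0], [0, 0, 3, 0], [0, 0, 1.5, 0], [0, 0, 0, 0], [0, 0, 0, 0], [0, 0, 0, 0]],
])

```text
time_s: 40.6
ee_pos: [0.5388, -0.4149, 0.0856]
tcp_rot: [0.727, 0.687, -0.0, 0.0]
force: [-0.4, 1.4, -0.7]
finger_gap: 0.0002
gripper_force: 0.0
```

play_rows([
  [[0, 0, 1, 0], [0, 0, 1, 0], [0, 0, 0, 0], [0, 0, 0, 0]],
])

```text
time_s: 41.0
ee_pos: [0.5388, -0.4149, 0.0842]
tcp_rot: [0.727, 0.687, 0.0, 0.0]
force: [-0.5, 0.3, 3.9]
finger_gap: -0.0006
gripper_force: 2.0
```

play_rows([
  [[0, 0, 1, 0], [0, 0, 0, 0], [0, 0, 0, 0]],
])

```text
time_s: 41.3
ee_pos: [0.5389, -0.4149, 0.0833]
tcp_rot: [0.727, 0.687, 0.0, 0.0]
force: [-0.8, 0.8, 6.5]
finger_gap: -0.0003
gripper_force: 2.9
```

play_rows([
  [[0, 0, 1, 0], [0, 0, 0, 0], [0, 0, 0, 0]],
])

```text
time_s: 41.6
ee_pos: [0.5388, -0.4149, 0.0822]
tcp_rot: [0.727, 0.687, 0.0, 0.0]
force: [-0.7, 1.3, 5.0]
finger_gap: -0.0002
gripper_force: 2.7
```

play_rows([
  [[0, 0, 0.5, 0], [0, 0, 0, 0], [0, 0, 0, 0]],
])

```text
time_s: 41.9
ee_pos: [0.5389, -0.4149, 0.0812]
tcp_rot: [0.727, 0.687, -0.0, 0.0]
force: [-0.8, -0.5, 3.6]
finger_gap: 0.0001
gripper_force: 1.7
```

play_rows([
  [[0, 0, 0, 0], [0, 0, -5, 0], [0, 0, -15, 0], [0, 0, -25, 0], [0, 0, -35, 0], [0, 0, -40, 0], [0, 0, -40, 0], [0, 0, -30, 0], [0, 0, 0, 0], [0, 0, 0, 0], [0, 0, 0, 0]],
])

```text
time_s: 43.0
ee_pos: [0.5385, -0.4138, 0.2697]
tcp_rot: [0.727, 0.687, 0.0, -0.001]
force: [-0.2, 0.5, 0.3]
finger_gap: -0.0002
gripper_force: 0.0
```

Run:
```python
from h import *
im=grab("p");pile(im,.09);print(r.sense()["time_s"])
cv2.imwrite("pics/crop9.png",im["scene"][:,:,::-1])
```

```text
pile top [ 0.6091 -0.0262] yaw -0.0645 size [0.0599 0.0975]
pile scene [ 0.6097 -0.0273] yaw -0.0642 size [0.0596 0.0984]
43.1
```

View pics/crop9.png

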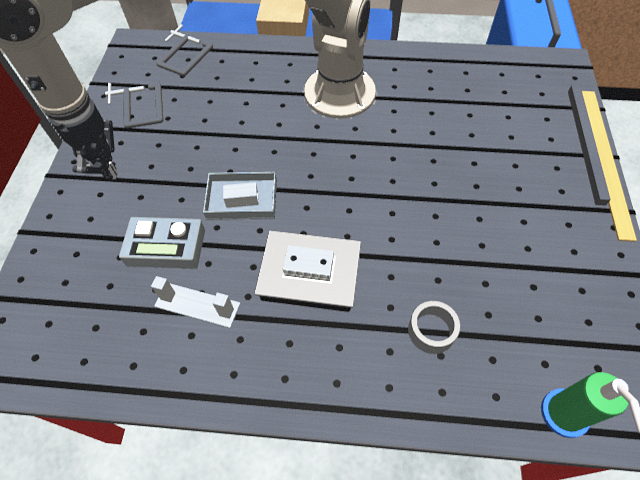

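The picture shows the pile square on the outline at about (308,262), the offcut in the tray at (240,194) and both keys up. The roll at (435,325) and the bracket are where they were, and no plates are left on the table.

```bash
python3 -c "
from cell import r
print(r.sign_off())"
```

```text
the job is handed in; nothing more can be done
None
```

The job is handed in: the offcut is in the tray, the zero key was pressed to its click, all three plates are stacked flush on the outline, and the record key was pressed to its click. I judged both clicks from the force dropping after its peak, at about 4 mm of travel. In the last picture the keys look up and the tape roll and bracket undisturbed.

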